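# Find the trivet that rocks and put it in the rework tray

### The job

One of the two steel trivets standing on the flat bench plate has a short foot and rocks: press straight down on their corners in turn with the fingertips until a corner dips, then press the diagonally opposite corner of that trivet so that it rocks back level. Then lift the rocking trivet by its knob and set it down, not drop it, flat on its feet inside the shallow aluminium tray; leave the sound trivet standing where it is and do not shove or knock over the two white-lidded jars behind them.

Things in the scene. Friction and masses are not known exactly. Their poses are not given: they have to be found in the camera images.
- trivet_a: steel trivet: 80 x 80 x 5 mm plate with a foot (8 mm tall, 11 mm wide) and a rivet at each corner, 31 mm from centre in its own x and y. Origin: centre of its underside at the feet's bottoms, z up, x and y along the sides. Plate top 13 mm up; knob in the middle: 20 mm wide upright cylinder, 31 to 51 mm up, on a 12 mm stem. About 0.25 kg. Either trivet may be the one that rocks; they look alike
- trivet_b: same shape and size as trivet_a. Either of the two has one foot, at any corner, 3 mm short. Left alone it rests level; pressed with a few newtons right above the short foot it tips nearly 4 degrees (that corner's top goes down about 3 mm), and levels itself when let go. The sound one gives at no corner
- bench_plate: fixed flat dark steel plate, 150 (x) x 270 (y) mm, top face 20 mm above the bench and above its origin (centre of the underside). The trivets stand on it side by side, about 136 mm apart, turned any way
- rework_tray: fixed shallow square aluminium tray, 150 x 150 mm, open at the top, inside 142 x 142 mm, floor 4 mm above the bench, rim 18 mm above the bench with a 6 mm round bead along two sides whose top is at 21 mm. Origin: centre of its underside, on the bench
- frit_jar_1: white-lidded jar, 58 mm wide, 58 mm tall, standing behind the bench plate; origin: centre of its underside
- frit_jar_2: white-lidded jar, 58 mm wide, 58 mm tall, standing behind the bench plate; origin: centre of its underside

How it is judged:
By the outcome, as a careful person would: the job done as asked, in the order asked, and still so for the second after the job is handed in, with the robot touching nothing.
It also fails if it takes over 67 s, if anything falls off the work surface, if the arm or the gripper's body presses on something with over 40 N, if the wrist force passes 120 N, or if a joint passes its speed limit or range.

### The arm

A 6-joint arm with a two-finger parallel gripper is mounted at the origin on a cart in front of the work surface, level with it; the furniture and walls round the work are solid. World frame = base frame: x ahead of the robot, y to its left, z up, the work surface at z = 0. Lengths are in m, angles in rad, forces in N, time in s.
With the tool pointing down it reaches from about 0.3 to 0.85 m from the base axis. Payload 4.2 kg.
Tool frame: the origin (TCP) lies between the finger pads; the fingertips stand arm.nose_length ahead of it and the grasp point (between the pads) lies 5 mm behind it (arm.nose_length is the distance from the TCP to the fingertips, in m); z points along the fingers, y is the line along which they close (so a half turn about z gives the same grasp; the last joint's range is limited). The gripper opens to 91 mm and grips with 3 to 60 N. Pads are 32 mm wide; open, the fingers measure 118 mm over their backs; the gripper's body (76 mm by 178 mm) begins 60 mm behind the grasp point.
Start: joints at [1.323, 0.32, 1.565, -0, 1.257, -0.02], TCP at [0.13, 0.56, 0.228] pointing down, gripper open.
Joint ranges: [-3.11, 3.11], [-0.84, 2.01], [0.21, 2.61], [-1.34, 4.49], [0.05, 2.63], [-2.56, 2.56]. Speed limits (rad/s): [2.57, 2.57, 3.14, 3.14, 3.14, 3.14].

### API

Orientations are given as a unit quaternion [w, x, y, z].
In Python, from plant import get_obs, cams, arm gives the robot as it stands.
- The arm moves only by the tool drive_tool, never from a script. Its argument "moves" is a list of rows, each a list of 7 numbers: the closure, from 0 (fully open) to 1 (shut), then the shift along the tool's x, y, z in mm, then the turn, a rotation vector about the tool's x, y, z in rad. In form: [[grip, x, y, z, ax, ay, az], ...]. A call has 1 to 20 rows; each row is the pose to reach, as a shift and turn from the pose commanded when the call began, along the tool's axes at that moment; what a row does not reach only later rows make up. A row lasts 1/12 s, in which the tool goes at most 41.7 mm and 7.16 degrees, less where a joint would pass 70% of its speed; a pose out of reach is approached as far as the arm can. A call with a gripper value outside its range is refused whole. The fingers move at their own pace and stop on an object; the grip force is fixed at half the most. Time passes only in rows, so rows that repeat a pose let the fingers close. It gives the time, the measured TCP pose, the force, the opening and the grip force at its end, in the units of the state.
- get_obs(): the state, without advancing time (a new reading comes with each control period).
- cams.get_image(name): name is "scene" or "top" or "wrist"; returns a dict with "color" (420x560x3 uint8, red, green, blue), "range_z" (420x560 float32, m along the optical axis (not along the pixel's ray), 0 where there is no reading), "K" (3x3 intrinsics, pixels), "T" (4x4, takes a point from camera to world coordinates); the wrist camera has in their place "T_tool_cam" (4x4, takes a point from camera to tool coordinates, whose origin is the TCP and whose axes are the flange's). Camera axes: x right, y down, z forward; pixel columns grow to the right and rows downward; lengths in m; the calibration is good to about 2 mm. A picture is of the moment at which its call begins: read the wrist's pose just before it.
- arm.close_job(): hands the job in; it is judged then, once.
The state is a dict: "t": time; "joints": joint angles; "qvel": joint speeds; "tau": joint torques, N m; "eef_pos": TCP position; "ee_rot": TCP orientation; "wrist_force": force on the tool from outside, world axes, zero at the start; "torque": the same for the moment, N m; "grip_width": finger opening in m; "grasp_force": force on a finger pad.
Only numpy, scipy, OpenCV 4.12 (cv2) and the standard library are available. Lean on these libraries where they do the work, as an engineer would, in place of code of your own. Each camera call takes 0.05 s, during which the arm holds its last target. There are 200 camera calls.

## Working session

There is one attempt and no reset: what is moved stays moved. The work goes in short steps, Python scripts to look and compute and a tool call to move; the robot and the scene stay as the last step left them, time stands still between calls to the robot, and variables do not carry over. Pictures are saved under pics/ and viewed, at most 10 in all, crops included, and the job is handed in when it is done.

Besides the shell and the picture viewer there is one more tool, called after "Emit:" as name(argument=value, ...) on one line, values as JSON. drive_tool: Moves the arm, as the interface text tells. Its arguments: {"type":"object","properties":{"moves":{"type":"array"}},"required":["moves"]}

```bash
mkdir -p pics
python3 - <<'E'
from plant import get_obs,cams,arm
import cv2,numpy as np
o=get_obs();print({k:np.round(v,3) for k,v in o.items()},arm.nose_length)
for n in("top","scene"):
    i=cams.get_image(n);cv2.imwrite(f"pics/{n}0.png",i["color"][...,::-1]);np.savez(f"{n}0.npz",**i)
    print(n,i["K"],np.round(i["T"],3))
E
```

```text
{'t': np.float64(0.0), 'joints': array([ 1.323,  0.32 ,  1.566, -0.   ,  1.257, -0.02 ]), 'qvel': array([-0.001, -0.   ,  0.001,  0.001,  0.   , -0.002]), 'tau': array([ 3.0000e-03, -4.1247e+01, -2.3197e+01,  7.3000e-02,  4.6000e-02,
       -0.0000e+00]), 'eef_pos': array([0.13 , 0.56 , 0.227]), 'ee_rot': array([-0.   ,  0.114,  0.994, -0.001]), 'wrist_force': array([ 1.076,  0.363, -0.491]), 'torque': array([-0.028,  0.026, -0.027]), 'grasp_force': np.float64(0.0), 'grip_width': np.float64(0.091)} 0.014
top [[387.33972451   0.         276.74165321]
 [  0.         387.33972451 205.10537826]
 [  0.           0.           1.        ]] [[-0.056 -0.977  0.206  0.407]
 [-0.998  0.055 -0.01  -0.005]
 [-0.001 -0.206 -0.979  0.884]
 [ 0.     0.     0.     1.   ]]
scene [[396.46295107   0.         275.29177385]
 [  0.         396.46295107 207.88091752]
 [  0.           0.           1.        ]] [[-0.566 -0.396  0.723 -0.016]
 [-0.824  0.247 -0.51   0.432]
 [ 0.024 -0.884 -0.466  0.477]
 [ 0.     0.     0.     1.   ]]
```

View pics/top0.png

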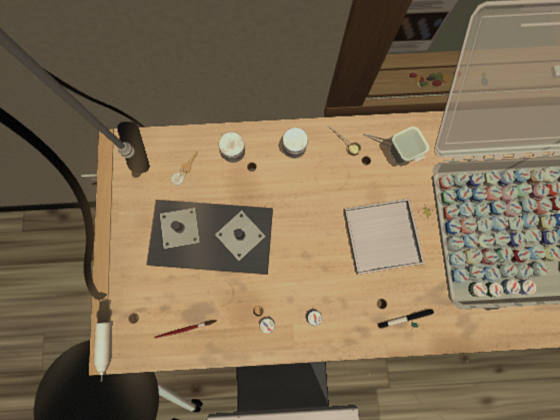

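View pics/scene0.png

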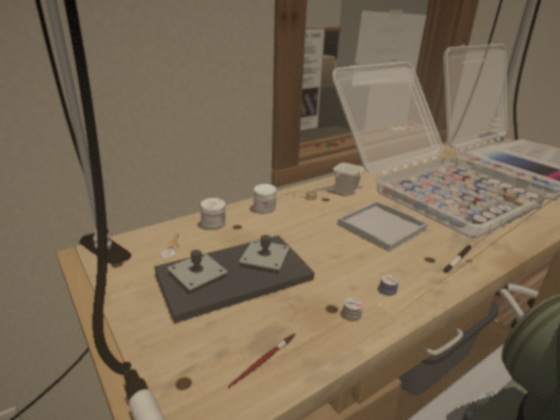

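The top view shows the dark plate at about (210,237). The trivets are near (179,229) and (240,235), the jars at (232,147) and (295,142), and the tray at (383,237). In the scene view the trivets are near (197,268) and (266,252), and the tray is at (382,224).

```bash
cat > h.py <<'E'
import numpy as np,cv2
def ray(i,uv):
    d=np.linalg.inv(i["K"])@[uv[0],uv[1],1.];return i["T"][:3,3],i["T"][:3,:3]@d
def plane(i,uv,z):
    c,d=ray(i,uv);return c+d*(z-c[2])/d[2]
def tri(i,a,j,b):
    c,d=ray(i,a);e,f=ray(j,b);s=np.linalg.lstsq(np.c_[d,-f],e-c,rcond=None)[0]
    p,q=c+d*s[0],e+f*s[1];return (p+q)/2,np.linalg.norm(p-q)
def blobs(i,roi,lo,hi,smax,amin):
    x0,y0,x1,y1=roi;h=cv2.cvtColor(i["color"],cv2.COLOR_RGB2HSV);m=np.zeros(h.shape[:2],np.uint8)
    m[y0:y1,x0:x1]=cv2.inRange(h,(0,0,lo),(180,smax,hi))[y0:y1,x0:x1]
    cs=[c for c in cv2.findContours(m,cv2.RETR_EXTERNAL,cv2.CHAIN_APPROX_NONE)[0] if cv2.contourArea(c)>amin]
    return sorted(cs,key=lambda c:c[:,0,0].mean())
E
python3 - <<'E'
from h import *
t=dict(np.load("top0.npz"));s=dict(np.load("scene0.npz"))
h=cv2.cvtColor(t["color"],cv2.COLOR_RGB2HSV);print("hsv",h[245,179],h[220,240],h[260,200],h[230,385],h[300,385], cv2.cvtColor(s["color"],cv2.COLOR_RGB2HSV)[[270,255,290,222],[205,255,200,380]])
for c in blobs(t,(150,195,275,275),85,255,120,300):
    q=cv2.boxPoints(cv2.minAreaRect(c));P=np.array([plane(t,p,.033) for p in q])
    print("triv",cv2.contourArea(c),q.round(1).tolist(),P[:,:2].round(4).tolist(),"ctr",P.mean(0).round(4),"side",np.linalg.norm(np.diff(P,axis=0),axis=1).round(4))
    hh=cv2.convexHull(c)
    m=cv2.fillPoly(np.zeros((420,560),np.uint8),[hh],1)
    c0,_=ray(t,(0,0));v,u=np.nonzero(m);r=t["range_z"][v,u];d=np.linalg.inv(t["K"])@np.array([u,v,1+0*u]);z=(t["T"][:3,:3]@(d*r)+t["T"][:3,3:])[:,r>0]
    print(" z plate",np.median(z[2]).round(4)," knob top",np.percentile(z[2],98).round(4),z[:,z[2]>.06].mean(1).round(4),(z[2]>.06).sum())
def world(t):
    v,u=np.mgrid[:420,:560];r=t["range_z"];d=np.linalg.inv(t["K"])@np.array([u.ravel(),v.ravel(),1+0*u.ravel()]);return ((t["T"][:3,:3]@(d*r.ravel())+t["T"][:3,3:]).T).reshape(420,560,3)
W=world(t)
for n,(u,v) in dict(bench=(300,260),plate=(210,255),tray=(383,237),jar1=(232,143),jar2=(295,138),lamp=(126,150)).items():print(n,np.median(W[v-3:v+4,u-3:u+4].reshape(-1,3),axis=0).round(4))
for nm,i in(("t",t),("s",s)):
    cv2.imwrite(f"pics/crop_{nm}.png",np.hstack([cv2.resize(i["color"][...,::-1][(195 if nm=="t" else 225):(275 if nm=="t" else 315),150:275] if nm=="t" else i["color"][225:315,150:320,::-1],(400,300) if 1 else 0,interpolation=cv2.INTER_CUBIC),cv2.resize(i["color"][...,::-1][195:280,340:430] if nm=="t" else i["color"][195:255,330:430,::-1],(400,300),interpolation=cv2.INTER_CUBIC)]))
E
python3 -c "
import cv2,numpy as np;cv2.imwrite('pics/c1.png',np.vstack([cv2.imread('pics/crop_t.png'),cv2.imread('pics/crop_s.png')]))"
```

```text
hsv [ 24  51 140] [ 23  49 156] [17 57 85] [ 18  47 188] [ 17 115 138] [[ 21  44 140]
 [ 23  41 143]
 [ 16  51  75]
 [ 18  39 162]]
triv 3873.0 [[150.0, 195.0], [274.0, 195.0], [274.0, 274.0], [150.0, 274.0]] [[0.6255, 0.2703], [0.6096, -0.0093], [0.4343, 0.0003], [0.4494, 0.2683]] ctr [0.5297 0.1324 0.033 ] side [0.28   0.1756 0.2684]
 z plate 0.0189  knob top 0.0351 [0.5344 0.139  0.069 ] 148
triv 1308.0 [[213.6999969482422, 234.10000610351562], [241.3000030517578, 208.8000030517578], [266.1000061035156, 235.89999389648438], [238.5, 261.20001220703125]] [[0.5285, 0.1287], [0.582, 0.0657], [0.5179, 0.0132], [0.466, 0.076]] ctr [0.5236 0.0709 0.033 ] side [0.0826 0.0828 0.0814]
 z plate 0.0318  knob top 0.07 [0.5223 0.0713 0.0691] 73
bench [ 4.632e-01 -5.990e-02 -4.000e-04]
plate [0.4841 0.1399 0.0192]
tray [ 0.5043 -0.2526  0.0032]
jar1 [0.7301 0.0789 0.0557]
jar2 [ 0.7338 -0.0638  0.0561]
lamp [0.7278 0.3188 0.052 ]
```

View pics/c1.png

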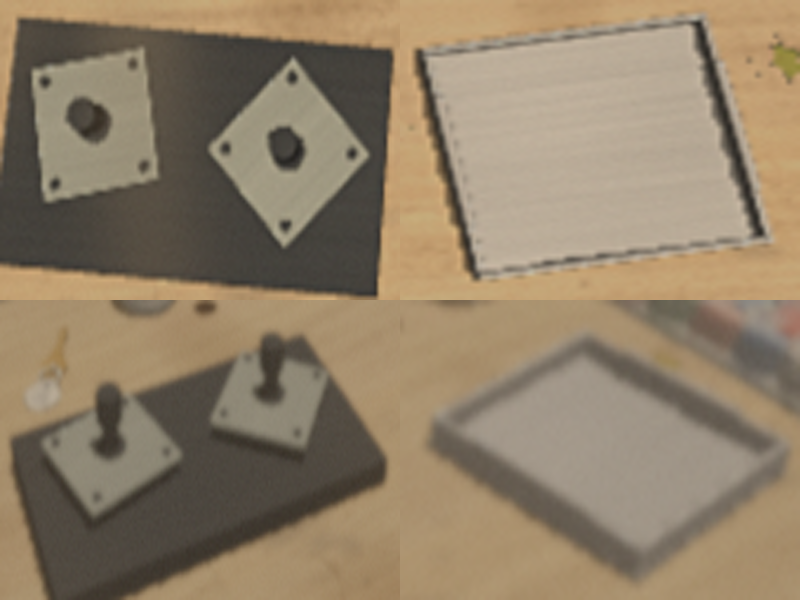

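The crops show the plates, rivets, dark knobs and the tray clearly. I'll raise the threshold, then triangulate the corners from both views.

Run:
```python
from h import *
t=dict(np.load("top0.npz"));s=dict(np.load("scene0.npz"))
def quad(c):return cv2.boxPoints(cv2.minAreaRect(c))
T=blobs(t,(150,200,273,272),112,255,80,300);S=blobs(s,(158,235,310,312),105,255,80,300)
print(len(T),len(S))
for k,c in enumerate(T[:2]):
    q=quad(c);P=np.array([plane(t,p,.033) for p in q]);C=P.mean(0)
    e=P[1]-P[0];print(k,"ctr",C.round(4),"sides",np.linalg.norm(np.diff(P,axis=0),axis=1).round(4),"yaw",np.degrees(np.arctan2(e[1],e[0])).round(1)%90)
    if k<len(S):
        a=cv2.approxPolyDP(cv2.convexHull(S[k]),6,True)[:,0]
        for p in P:  # corresponding corner in scene: nearest to projected
            pc=np.linalg.inv(s["T"])@[*p,1];uv=(s["K"]@pc[:3])[:2]/pc[2]
            b=a[np.argmin(np.linalg.norm(a-uv,axis=1))];pt=np.linalg.inv(t["T"])@[*p,1];X,g=tri(t,(t["K"]@pt[:3])[:2]/pt[2],s,b);print("   corner",p.round(4),"tri",X.round(4),g.round(4))
for nm,i,roi in(("t",t,(335,190,430,280)),("s",s,(330,195,435,255))):
    for c in blobs(i,roi,95,255,72,400):
        a=cv2.approxPolyDP(cv2.convexHull(c),5,True)[:,0];print(nm,"tray",a.tolist())
        if nm=="t":
            P=np.array([plane(i,p,.018) for p in quad(c)]);print(P.round(4).tolist(),P.mean(0).round(4),np.linalg.norm(np.diff(P,axis=0),axis=1))
```

```text
2 2
0 ctr [0.5478 0.205  0.033 ] sides [0.084  0.0815 0.0824] yaw 6.5
   corner [0.5832 0.2531 0.033 ] tri [0.5815 0.2504 0.0363] 0.0036
   corner [0.5927 0.1696 0.033 ] tri [0.5953 0.1734 0.0339] 0.0092
   corner [0.5121 0.1576 0.033 ] tri [0.5145 0.1609 0.0296] 0.0063
   corner [0.5031 0.2395 0.033 ] tri [0.5031 0.2396 0.0335] 0.0005
1 ctr [0.5235 0.0713 0.033 ] sides [0.0807 0.0807 0.0796] yaw 40.3
   corner [0.5282 0.1277 0.033 ] tri [0.5278 0.1273 0.0343] 0.0005
   corner [0.5804 0.0662 0.033 ] tri [0.5811 0.0668 0.032 ] 0.0014
   corner [0.518  0.0151 0.033 ] tri [0.5163 0.012  0.0228] 0.0089
   corner [0.4673 0.0764 0.033 ] tri [0.4679 0.077  0.0348] 0.0022
t tray [[408, 199], [423, 263], [358, 273], [345, 209]]
[[0.5726, -0.1681, 0.018], [0.5931, -0.323, 0.018], [0.4402, -0.3314, 0.018], [0.4214, -0.1818, 0.018]] [ 0.5068 -0.2511  0.018 ] [0.15626575 0.15314    0.15070645]
s tray [[338, 217], [378, 201], [427, 224], [388, 250], [340, 225]]
s tray [[434, 220], [385, 195], [434, 195]]
```

Run:
```python
from h import *
for n in("top0","scene0"):
    t=dict(np.load(n+".npz"));v,u=np.mgrid[:420,:560];r=t["range_z"];d=np.linalg.inv(t["K"])@np.array([u.ravel(),v.ravel(),1+0*u.ravel()]);W=(t["T"][:3,:3]@(d*r.ravel())+t["T"][:3,3:]).T[r.ravel()>0]
    print(n)
    for x in np.arange(0,.9,.1):
        print(round(x,1),[ (round(float(np.percentile(a[:,2],99)),2) if len(a)>3 else None) for y in np.arange(-.4,.7,.1) for a in [W[(abs(W[:,0]-x-.05)<.05)&(abs(W[:,1]-y-.05)<.05)]]])
```

```text
top0
0.0 [-0.85, -0.85, -0.75, None, None, -0.75, -0.21, -0.36, -0.36, -0.36, -0.36]
0.1 [None, None, 0.0, 0.0, 0.0, 0.0, None, -0.36, -0.36, -0.36, -0.36]
0.2 [0.0, 0.0, 0.0, 0.0, 0.0, 0.0, 0.0, 0.03, 0.0, -0.36, -0.36]
0.3 [0.04, 0.01, 0.0, 0.03, 0.03, 0.01, 0.01, 0.03, 0.0, None, -0.86]
0.4 [0.04, 0.02, 0.02, 0.0, 0.03, 0.02, 0.02, 0.09, 0.06, None, None]
0.5 [0.04, 0.02, 0.02, 0.0, 0.07, 0.05, 0.07, 0.26, 0.0, None, None]
0.6 [0.08, 0.07, 0.0, 0.0, 0.0, 0.02, 0.02, 0.45, 0.0, None, None]
0.7 [0.21, 0.39, 0.4, 0.06, 0.06, 0.06, 0.02, 0.45, 0.0, -0.39, -0.39]
0.8 [0.3, 0.39, 0.4, 0.39, 0.39, 0.4, 0.41, 0.41, 0.3, 0.19, 0.02]
scene0
0.0 [None, None, None, 0.2, 0.2, None, None, None, None, None, None]
0.1 [None, None, 0.0, 0.01, 0.01, None, None, None, None, None, None]
0.2 [0.0, 0.0, 0.0, 0.0, 0.0, 0.0, 0.0, 0.0, None, None, None]
0.3 [0.04, 0.01, 0.0, 0.03, 0.03, 0.01, 0.01, 0.03, 0.0, None, None]
0.4 [0.04, 0.02, 0.02, 0.0, 0.04, 0.02, 0.02, 0.09, 0.06, None, None]
0.5 [0.04, 0.02, 0.02, 0.0, 0.07, 0.04, 0.07, 0.26, 0.0, None, None]
0.6 [0.07, 0.07, 0.0, 0.0, 0.0, 0.02, 0.02, 0.47, 0.0, None, None]
0.7 [0.21, 0.28, 0.44, 0.06, 0.06, 0.06, 0.02, 0.46, 0.0, -0.35, None]
0.8 [0.41, 0.47, 0.47, 0.47, 0.47, 0.47, 0.46, 0.46, 0.37, -0.01, -0.37]
```

Emit:
drive_tool(moves=[[1,-40,-35,-20,0,0,0],[1,-75,-70,-20,0,0,0],[1,-105,-98,-20,0,0,0],[1,-135,-126,-20,0,0,0],[1,-165,-154,-20,0,0,0],[1,-195,-182,-20,0,0,0],[1,-225,-210,-20,0,0,0],[1,-255,-238,-20,0,0,0],[1,-285,-266,-20,0,0,0],[1,-315,-294,-20,0,0,0],[1,-345,-322,-20,0,0,0],[1,-375,-350,-20,0,0,0],[1,-380,-353,-20,0,0,0],[1,-380,-353,-20,0,0,0],[1,-380,-353,-20,0,0,0],[1,-380,-353,-20,0,0,0]])

```text
t: 1.43
eef_pos: [0.4197, 0.1308, 0.2476]
ee_rot: [-0.001, 0.114, 0.994, 0.0]
wrist_force: [-0.2, 0.1, 0.1]
grip_width: 0.0002
grasp_force: 0.0
```

Run:
```python
from plant import get_obs,cams
from h import *
o=get_obs();i=cams.get_image("wrist");i["eef"]=o["eef_pos"];i["q"]=o["ee_rot"];np.savez("w1.npz",**i);cv2.imwrite("pics/w1.png",i["color"][...,::-1])
print({k:np.round(o[k],4) for k in("t","eef_pos","ee_rot","joints","wrist_force","grip_width")},i["T_tool_cam"].round(3))
```

```text
{'t': np.float64(1.4333), 'eef_pos': array([0.4197, 0.1308, 0.2476]), 'ee_rot': array([-6.000e-04,  1.137e-01,  9.935e-01,  1.000e-04]), 'joints': array([ 2.7550e-01,  9.1400e-02,  1.8129e+00,  7.0000e-04,  1.2383e+00,
       -1.0676e+00]), 'wrist_force': array([-0.2267,  0.1419,  0.0895]), 'grip_width': np.float64(0.0002)} [[ 0.001 -0.955 -0.296  0.085]
 [ 1.     0.001  0.    -0.001]
 [-0.    -0.296  0.955 -0.158]
 [ 0.     0.     0.     1.   ]]
```

View pics/w1.png

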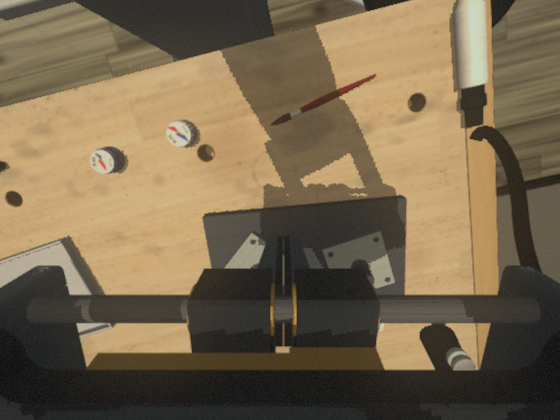

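The wrist view shows the trivets half hidden behind the fingers at (245,250) and (358,265). I'll move 140 mm ahead so they come clear, then measure the rivets from there.

Emit:
drive_tool(moves=[[1,-38,9,0,0,0,0],[1,-76,18,0,0,0,0],[1,-114,26,0,0,0,0],[1,-145,33,0,0,0,0],[1,-145,33,0,0,0,0],[1,-145,33,0,0,0,0],[1,-145,33,0,0,0,0]])

```text
t: 2.07
eef_pos: [0.5677, 0.131, 0.2475]
ee_rot: [-0.001, 0.113, 0.994, -0.0]
wrist_force: [0.0, -1.0, 0.3]
grip_width: 0.0005
grasp_force: 0.0
```

```bash
cat >> h.py <<'E'
def wrist(name):
    from plant import get_obs,cams
    from scipy.spatial.transform import Rotation as R
    o=get_obs();i=cams.get_image("wrist");M=np.eye(4);q=o["ee_rot"];M[:3,:3]=R.from_quat([q[1],q[2],q[3],q[0]]).as_matrix();M[:3,3]=o["eef_pos"]
    i["T"]=M@i["T_tool_cam"];np.savez(name+".npz",**i);cv2.imwrite(f"pics/{name}.png",i["color"][...,::-1])
    print({k:np.round(o[k],4).tolist() for k in("t","eef_pos","ee_rot","wrist_force","grip_width")});return i
E
python3 - <<'E'
from h import *
i=wrist("w2")
for c in blobs(i,(150,60,500,260),105,255,75,2000):
    P=np.array([plane(i,p,.033) for p in cv2.boxPoints(cv2.minAreaRect(c))]);e=P[1]-P[0]
    print(cv2.contourArea(c),c[:,0].mean(0),"ctr",P.mean(0).round(4),"side",np.linalg.norm(np.diff(P,axis=0),axis=1).round(4),"yaw",np.degrees(np.arctan2(e[1],e[0])).round(1)%90)
E
```

```text
{'t': 2.0667, 'eef_pos': [0.5677, 0.131, 0.2475], 'ee_rot': [-0.001, 0.1128, 0.9936, -0.0001], 'wrist_force': [0.0331, -0.9906, 0.2758], 'grip_width': 0.0005}
4309.0 [227.05660377 162.80188679] ctr [0.5238 0.0702 0.033 ] side [0.0806 0.0801 0.0838] yaw 37.099999999999994
```

View pics/w2.png

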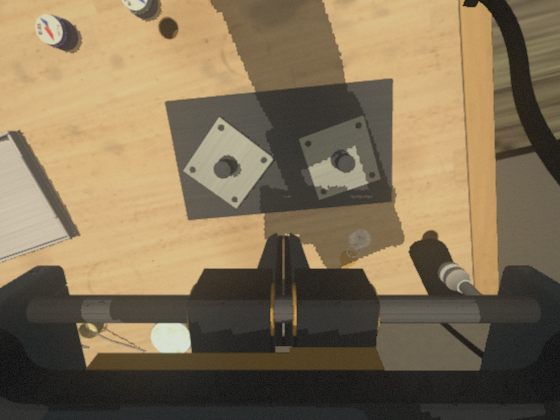

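Trivet 1's rivets sit near (221,127), (265,160), (236,200) and (191,169). Trivet 0's, partly in shadow, are near (360,126), (376,180), (322,192) and (306,143). The knobs are at (226,167) and (342,161).

Run:
```python
from h import *
i=dict(np.load("w2.npz"));t=dict(np.load("top0.npz"))
g=cv2.cvtColor(i["color"],cv2.COLOR_RGB2GRAY).astype(float)
for n,R in dict(near=[(221,127),(265,160),(236,200),(191,169)],far=[(360,126),(376,180),(322,192),(306,143)]).items():
    Q=[]
    for u,v in R:
        w=g[v-5:v+6,u-5:u+6];k=np.clip(np.percentile(w,45)-w,0,None)*(np.hypot(*np.mgrid[-5:6,-5:6])<5);yy,xx=np.mgrid[v-5:v+6,u-5:u+6];Q.append(plane(i,((k*xx).sum()/k.sum(),(k*yy).sum()/k.sum()),.033))
    Q=np.array(Q);C=Q.mean(0);print(n,"ctr",C.round(4),"rad",np.linalg.norm(Q-C,axis=1).round(4),"ang",np.degrees(np.arctan2(*(Q-C)[:,1::-1].T)).round(1),Q[:,:2].round(4).tolist())
for nm,a,b in(("near",(226,163),None),("far",(342,157),None)):
    # knob two-view triangulation with range checks
    h=cv2.cvtColor(t["color"],cv2.COLOR_RGB2GRAY);print(nm,"knob by plane z=.071",plane(i,a,.071).round(4))
print(tri(i,(226,166),t,(239.5,234)),tri(i,(342,160),t,(178,227)))
def pts(i,u,v):
    r=np.median(i["range_z"][v-2:v+3,u-2:u+3]);c,d=ray(i,(u,v));return (c+d*r).round(4)
print(pts(i,226,166),pts(i,342,159),pts(i,245,150),pts(i,205,170),pts(i,330,180),pts(i,355,140))
```

```text
near ctr [0.5245 0.071  0.033 ] rad [0.0441 0.044  0.044  0.0441] ang [174.8  84.7  -5.  -95.2] [[0.4805, 0.075], [0.5286, 0.1149], [0.5683, 0.0672], [0.5205, 0.0271]]
far ctr [0.5515 0.2067 0.033 ] rad [0.0457 0.0522 0.0429 0.0467] ang [ 144.9   47.1  -42.1 -130.1] [[0.5142, 0.2329], [0.5871, 0.2449], [0.5834, 0.1779], [0.5214, 0.1709]]
near knob by plane z=.071 [0.5185 0.0777 0.071 ]
far knob by plane z=.071 [0.5404 0.2021 0.071 ]
(array([0.52441381, 0.07075342, 0.04308265]), np.float64(0.000629238357474982)) (array([0.54948877, 0.20743964, 0.03309877]), np.float64(0.0013632740957085683))
[0.5216 0.0769 0.0718] [0.5423 0.2016 0.0721] [0.5124 0.0962 0.0336] [0.5247 0.0425 0.0344] [0.5709 0.1888 0.0342] [0.5301 0.2263 0.0343]
```

Emit:
drive_tool(moves=[[1,35,-21,20,0,0,0],[1,35,-21,60,0,0,0],[1,35,-21,100,0,0,0],[1,35,-21,140,0,0,0],[1,35,-21,175,0,0,0],[1,35,-21,188,0,0,0],[1,35,-21,196,0,0,0],[1,35,-21,196,0,0,0],[1,35,-21,196,0,0,0]])

```text
t: 2.87
eef_pos: [0.5304, 0.1177, 0.0531]
ee_rot: [0.001, 0.113, 0.994, 0.0]
wrist_force: [1.0, 0.8, 0.4]
grip_width: 0.0006
grasp_force: 0.0
```

Emit:
drive_tool(moves=[[1,0,0,1,0,0,0],[1,0,0,2,0,0,0],[1,0,0,3,0,0,0],[1,0,0,4,0,0,0],[1,0,0,4,0,0,0]])

```text
t: 3.28
eef_pos: [0.5303, 0.1173, 0.0482]
ee_rot: [0.0, 0.114, 0.994, 0.0]
wrist_force: [0.2, 0.1, -0.3]
grip_width: 0.0005
grasp_force: 0.0
```

Emit:
drive_tool(moves=[[1,0,0,1,0,0,0],[1,0,0,2,0,0,0],[1,0,0,2,0,0,0],[1,0,0,2,0,0,0]])

```text
t: 3.62
eef_pos: [0.5304, 0.1173, 0.0472]
ee_rot: [0.0, 0.114, 0.994, 0.0]
wrist_force: [-2.3, 0.1, 8.6]
grip_width: 0.0006
grasp_force: 4.6
```

Emit:
drive_tool(moves=[[1,0,0,1,0,0,0],[1,0,0,1,0,0,0],[1,0,0,1,0,0,0]])

```text
t: 3.87
eef_pos: [0.5304, 0.1174, 0.0471]
ee_rot: [0.001, 0.114, 0.994, 0.0]
wrist_force: [-4.1, -1.1, 16.9]
grip_width: 0.0003
grasp_force: 7.8
```

Emit:
drive_tool(moves=[[1,0,0,-10,0,0,0],[1,-26,-20,-10,0,0,0],[1,-51,-40,-10,0,0,0],[1,-51,-40,-10,0,0,0],[1,-51,-40,-5,0,0,0],[1,-51,-40,-3,0,0,0],[1,-51,-40,-2,0,0,0],[1,-51,-40,-1,0,0,0],[1,-51,-40,0,0,0,0],[1,-51,-40,0,0,0,0],[1,-51,-40,0,0,0,0]])

```text
t: 4.78
eef_pos: [0.5701, 0.0669, 0.0471]
ee_rot: [0.0, 0.113, 0.994, -0.001]
wrist_force: [-2.4, -4.6, 16.3]
grip_width: 0.0003
grasp_force: 8.2
```

Emit:
drive_tool(moves=[[1,0,0,-10,0,0,0],[1,20,-27,-10,0,0,0],[1,39,-53,-10,0,0,0],[1,39,-53,-10,0,0,0],[1,39,-53,-5,0,0,0],[1,39,-53,-3,0,0,0],[1,39,-53,-2,0,0,0],[1,39,-53,-1,0,0,0],[1,39,-53,0,0,0,0],[1,39,-53,0,0,0,0],[1,39,-53,0,0,0,0]])

```text
t: 5.7
eef_pos: [0.5213, 0.0244, 0.0449]
ee_rot: [0.0, 0.114, 0.994, 0.0]
wrist_force: [0.1, 0.6, 0.4]
grip_width: 0.0006
grasp_force: 0.2
```

Emit:
drive_tool(moves=[[1,0,0,1,0,0,0],[1,0,0,2,0,0,0],[1,0,0,2,0,0,0],[1,0,0,2,0,0,0]])

```text
t: 6.03
eef_pos: [0.5214, 0.0243, 0.0443]
ee_rot: [0.001, 0.114, 0.994, 0.0]
wrist_force: [-2.8, 0.4, 11.1]
grip_width: 0.0007
grasp_force: 5.4
```

Run:
```python
from h import *
wrist("w3")
```

```text
{'t': 6.0333, 'eef_pos': [0.5214, 0.0243, 0.0443], 'ee_rot': [0.0007, 0.1138, 0.9935, 0.0004], 'wrist_force': [-2.8397, 0.3797, 11.075], 'grip_width': 0.0007}
```

View pics/w3.png

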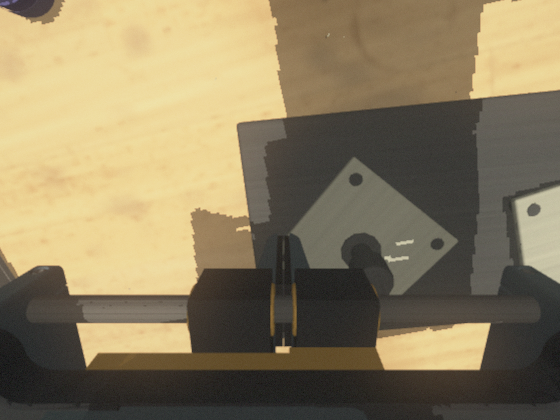

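The corner dips about 3 mm: it goes from free at z = 0.0449 to bottomed at 0.0443 with 11 N, while the other two corners were firm at 0.0471. The picture shows the tip on that corner at (283,235). The opposite corner is next.

Emit:
drive_tool(moves=[[1,0,0,-2,0,0,0],[1,0,0,-4,0,0,0],[1,0,0,-8,0,0,0],[1,0,0,-35,0,0,0],[1,0,0,-62,0,0,0],[1,6,38,-62,0,0,0],[1,10,70,-62,0,0,0],[1,12,93,-62,0,0,0],[1,12,93,-50,0,0,0],[1,12,93,-22,0,0,0],[1,12,93,-9,0,0,0],[1,12,93,-6,0,0,0],[1,12,93,-5,0,0,0],[1,12,93,-4,0,0,0],[1,12,93,-3,0,0,0],[1,12,93,-2,0,0,0],[1,12,93,-2,0,0,0],[1,12,93,-2,0,0,0],[1,12,93,-2,0,0,0]])

```text
t: 7.67
eef_pos: [0.5302, 0.1173, 0.0472]
ee_rot: [0.0, 0.114, 0.994, 0.0]
wrist_force: [-5.2, -0.3, 13.4]
grip_width: 0.0002
grasp_force: 6.3
```

Emit:
drive_tool(moves=[[1,0,0,-3,0,0,0],[1,0,0,-30,0,0,0],[0.3,0,0,-60,0,0,0],[0.3,-3,-25,-60,0,0,0],[0.3,-5,-46,-60,0,0,0],[0.3,-5,-46,-60,0,0,0],[0.3,-5,-46,-60,0,0,0],[0.3,-5,-46,-60,0,0,0],[0.3,-5,-46,-40,0,0,0],[0.3,-5,-46,-22,0,0,0],[0.3,-5,-46,-11,0,0,0],[0.3,-5,-46,-11,0,0,0],[0.3,-5,-46,-11,0,0,0]])

```text
t: 8.75
eef_pos: [0.5246, 0.072, 0.0554]
ee_rot: [-0.001, 0.113, 0.994, -0.0]
wrist_force: [0.2, 0.3, -0.8]
grip_width: 0.0639
grasp_force: 0.0
```

Emit:
drive_tool(moves=[[0.6,0,0,0,0,0,0],[0.7,0,0,0,0,0,0],[0.75,0,0,0,0,0,0],[1,0,0,0,0,0,0],[1,0,0,0,0,0,0],[1,0,0,0,0,0,0],[1,0,0,0,0,0,0],[1,0,0,0,0,0,0],[1,0,0,0,0,0,0],[1,0,0,0,0,0,0]])

```text
t: 9.58
eef_pos: [0.5248, 0.0715, 0.0561]
ee_rot: [0.0, 0.114, 0.994, 0.0]
wrist_force: [-1.1, 1.1, 1.6]
grip_width: 0.0192
grasp_force: 30.0
```

Emit:
drive_tool(moves=[[1,0,0,-5,0,0,0],[1,0,0,-20,0,0,0],[1,0,0,-40,0,0,0],[1,0,0,-60,0,0,0],[1,0,0,-75,0,0,0],[1,-3,-20,-80,0,0,0.05],[1,-9,-50,-80,0,0,0.12],[1,-14,-80,-80,0,0,0.2],[1,-19,-110,-80,0,0,0.27],[1,-24,-140,-80,0,0,0.34],[1,-29,-170,-80,0,0,0.41],[1,-34,-200,-80,0,0,0.48],[1,-39,-230,-80,0,0,0.56],[1,-44,-260,-80,0,0,0.56],[1,-49,-290,-80,0,0,0.56],[1,-52,-310,-80,0,0,0.56],[1,-54,-320,-80,0,0,0.56],[1,-54,-320,-80,0,0,0.56],[1,-54,-320,-80,0,0,0.56],[1,-54,-320,-80,0,0,0.56]])

```text
t: 11.25
eef_pos: [0.5048, -0.2511, 0.1356]
ee_rot: [-0.001, 0.383, 0.924, 0.0]
wrist_force: [-0.1, -0.1, -2.6]
grip_width: 0.0192
grasp_force: 30.0
```

Run:
```python
from h import *
from plant import cams
i=wrist("w4");t=cams.get_image("top");cv2.imwrite("pics/m4.png",np.hstack([cv2.resize(i["color"],(400,300)),cv2.resize(t["color"][170:320,300:500],(400,300))])[...,::-1])
```

```text
{'t': 11.25, 'eef_pos': [0.5048, -0.2511, 0.1356], 'ee_rot': [-0.0007, 0.3835, 0.9236, 0.0004], 'wrist_force': [-0.0668, -0.1114, -2.5929], 'grip_width': 0.0192}
```

View pics/m4.png

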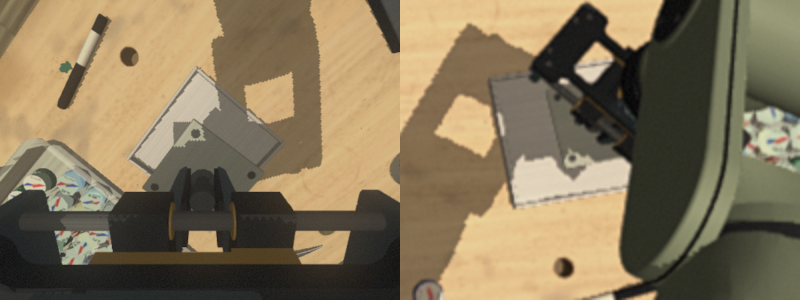

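The trivet hangs level at the centre of the tray, square with its sides. I'm lowering it now.

Emit:
drive_tool(moves=[[1,0,0,20,0,0,0],[1,0,0,45,0,0,0],[1,0,0,65,0,0,0],[1,0,0,80,0,0,0],[1,0,0,87,0,0,0],[1,0,0,90,0,0,0],[1,0,0,92,0,0,0],[1,0,0,93,0,0,0],[1,0,0,94,0,0,0],[1,0,0,94,0,0,0],[1,0,0,94,0,0,0]])

```text
t: 12.27
eef_pos: [0.5054, -0.2527, 0.0425]
ee_rot: [0.001, 0.384, 0.923, -0.0]
wrist_force: [-0.6, 0.4, -3.1]
grip_width: 0.019
grasp_force: 30.0
```

Emit:
drive_tool(moves=[[1,0,0,0.5,0,0,0],[1,0,0,1,0,0,0],[1,0,0,1.5,0,0,0],[1,0,0,2,0,0,0],[1,0,0,2,0,0,0],[1,0,0,2,0,0,0]])

```text
t: 12.77
eef_pos: [0.505, -0.2526, 0.0401]
ee_rot: [0.0, 0.384, 0.923, 0.0]
wrist_force: [-0.7, 0.4, -0.5]
grip_width: 0.0192
grasp_force: 30.0
```

Touching: the force is up from -3.1 to -0.5 N. I'll press slightly to be sure.

Emit:
drive_tool(moves=[[1,0,0,0.3,0,0,0],[1,0,0,0.6,0,0,0],[1,0,0,0.6,0,0,0],[1,0,0,0.6,0,0,0]])

```text
t: 13.1
eef_pos: [0.505, -0.2526, 0.04]
ee_rot: [0.0, 0.384, 0.923, -0.0]
wrist_force: [-2.4, 1.1, 5.1]
grip_width: 0.0189
grasp_force: 30.0
```

Emit:
drive_tool(moves=[[0.75,0,0,0,0,0,0],[0.5,0,0,0,0,0,0],[0.5,0,0,0,0,0,0],[0.5,0,0,0,0,0,0],[0.5,0,0,0,0,0,0],[0.5,0,0,-10,0,0,0],[0.5,0,0,-35,0,0,0],[0.5,0,0,-65,0,0,0],[0.5,0,0,-100,0,0,0],[0.5,0,0,-135,0,0,0],[0.5,30,0,-150,0,0,0],[0.5,65,0,-150,0,0,0],[0.5,100,0,-150,0,0,0],[0.5,135,0,-150,0,0,0],[0.5,170,0,-150,0,0,0],[0.5,200,0,-150,0,0,0],[0.5,200,0,-150,0,0,0],[0.5,200,0,-150,0,0,0]])

```text
t: 14.6
eef_pos: [0.3634, -0.1102, 0.1902]
ee_rot: [0.001, 0.383, 0.924, 0.0]
wrist_force: [0.2, -0.7, -0.4]
grip_width: 0.0454
grasp_force: 0.0
```

Run:
```python
from h import *
from plant import cams
t=cams.get_image("top");s=cams.get_image("scene");cv2.imwrite("pics/m5.png",np.hstack([cv2.resize(t["color"][110:300,140:440],(400,300)),cv2.resize(s["color"],(400,300))])[...,::-1])
```

```text
(no output)
```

View pics/m5.png

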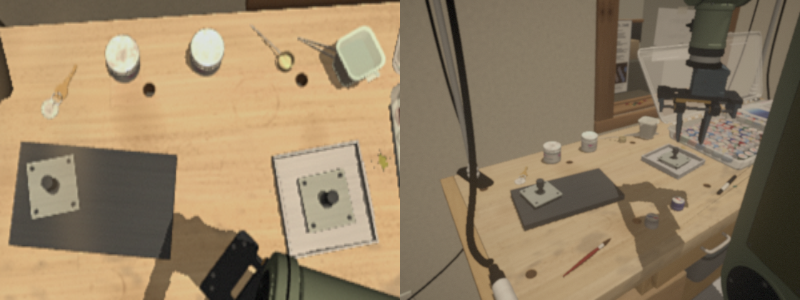

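The rocking trivet stands flat in the tray at (327,200). The sound trivet and both jars are where they were, and the arm is clear.

```bash
python3 -c "
from plant import arm;print(arm.close_job())"
```

```text
the job is handed in; nothing more can be done
None
```

The rocking trivet (the right-hand one, nearer the tray) dipped about 3 mm at one corner, was pressed level at the opposite corner and set down flat in the tray; the other trivet and both jars were left untouched, and the job was handed in after about 15 s of robot time.

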